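# File an instrument box in the sprung rack

## Robot

A 7-joint arm with a two-finger parallel gripper is mounted at the origin on the work surface. World frame = base frame: x ahead of the robot, y to its left, z up, the work surface at z = 0. Lengths are in m, angles in rad, forces in N, time in s.
With the tool pointing down it reaches from about 0.425 to 0.875 m from the base axis. Payload 8.4 kg.
Tool frame: the origin (TCP) lies midway between the tips of the shut fingers; the grasp point (between the pads) lies 19 mm behind it; z points along the fingers, y is the line along which they close (so a half turn about z gives the same grasp; the last joint's range is limited). The gripper opens to 87 mm and grips with 3 to 60 N. Pads are 19 mm wide; open, the fingers measure 117 mm over their backs; the gripper's body (75 mm by 190 mm) begins 51 mm behind the grasp point.
Start: joints at [1.169, 0.333, 0.04, 1.465, -0.013, 1.343, -0.059], TCP at [0.194, -0.62, 0.223] pointing down, gripper open.
Joint ranges: [-2.58, 2.58], [-0.38, 2.09], [-1.3, 1.39], [0.25, 2.4], [-1.5, 4.64], [0.08, 2.09], [-2.65, 2.65]. Speed limits (rad/s): [2.22, 2.22, 2.79, 2.79, 3.14, 3.14, 3.14].

## Interface

Orientations are given as a unit quaternion [x, y, z, w].
In Python, from plant import get_state, capture, finish_job gives the robot as it stands.
- The arm moves only by the tool play_rows, never from a script. Its argument "plan" is a list of rows, each a list of 3 entries, a list of its own where there are three numbers: the turn, a rotation vector about the tool's x, y, z in degrees, then the shift along the tool's x, y, z in cm, then the finger opening in cm, from 0 to 8.7. In form: [[[wx, wy, wz], [x, y, z], fingers], ...]. A call has 1 to 8 rows; each row shifts and turns the commanded pose from where the row before left it, along the tool's axes as they then stand; what a row does not reach is not made up. A row lasts 1/10 s, in which the tool goes at most 50 mm and 8.59 degrees, less where a joint would pass 70% of its speed; a pose out of reach is approached as far as the arm can. A call with a gripper value outside its range is refused whole. The fingers move at their own pace and stop on an object; the grip force is fixed at half the most. Time passes only in rows, so rows that do not move let the fingers close. It gives the time, the measured TCP pose, the force, the opening and the grip force at its end, in the units of the state.
- get_state(): the state, without advancing time (a new reading comes with each control period).
- capture(name): name is "scene" or "side" or "wrist"; returns a dict with "img" (420x560x3 uint8, red, green, blue), "range_z" (420x560 float32, m along the optical axis (not along the pixel's ray), 0 where there is no reading), "K" (3x3 intrinsics, pixels), "k1" (the pictures are not rectified: a ray, as slopes to the right and down, at radius r is drawn at 1 + k1 r^2 times it, then the intrinsics apply), "cam_to_world" (4x4, takes a point from camera to world coordinates). Camera axes: x right, y up, looking along -z (the intrinsics and any distortion apply to the point x, -y, -z); pixel columns grow to the right and rows downward; lengths in m; the calibration is good to about 2 mm. A picture is of the moment at which its call begins.
- finish_job(): hands the job in; it is judged then, once.
The state is a dict: "time": time; "joint_positions": joint angles; "qvel": joint speeds; "effort": joint torques, N m; "ee_pos": TCP position; "ee_rot": TCP orientation; "contact_force": force on the tool from outside, world axes, zero at the start; "ft_torque": the same for the moment, N m; "opening": opening from 0.0 (shut) to 1.0 (fully open); "gripper_force": force on a finger pad.
Only numpy, scipy, OpenCV 4.12 (cv2) and the standard library are available. Lean on these libraries where they do the work, as an engineer would, in place of code of your own. Each camera call takes 0.05 s, during which the arm holds its last target. There are 200 camera calls.

## Task

File the green-handled instrument box in the sloping rack, directly beside the blue-handled box on the side towards the orange pusher. Pull the spring-loaded pusher back until it stays back by itself, slide the other boxes along inside the rack (do not lift them out) to open a gap, and set the green box fully down in it without dropping it. Then ease the pusher slowly home, never letting it snap, until the four boxes stand tight together; leave the bottle, bowl and jar where they are.

Things in the scene. Friction and masses are not known exactly. Their poses are not given: they have to be found in the camera images.
- rack: Sloping slick aluminium rack, fixed, 315 mm long, origin under its centre. Boxes stand in its bay on the floor, low end resting on the front lip (face 55 mm from the bay's mid-line, 30 mm high; rear lip 63 mm from it, 12 mm high: 8 mm play for a box). Fixed end wall 62 mm high. Three boxes start tight, centres 23, 69, 115 mm from the end wall; pusher face at 138 mm + joint value.
- bay (a point): Point on the bay's floor, mid-way between front and rear (a box against the front lip is centred at x = 0), at the inner face of the fixed end wall. y: level along the row, from end wall to pusher. z: square to the floor, 30 degrees from vertical, leaning towards the robot; boxes go in along -z and slide on the floor at z = 0. x: up the slope, away from the robot.
- pusher (a joint): Orange sprung plate sliding along the bay's y, pressing the row to the end wall. In m: 0 at the start, 0.046 with four boxes tight, 0.110 at its back stop. Spring push towards the row: 10 N from 0 to 0.046, 7.5 N at 0.070, none at 0.092; beyond that it is over centre and stays back (6 N). Let go between, it snaps home; gentle is 0.1 m/s or less, over 0.2 is a snap.
- pusher_grip (a point): The pusher's handle: upright orange plate 10 mm thick (bay's y), 50 long (bay's x), standing 26 mm behind the pusher's face (away from the row), its top 111 mm above the bay's floor. The point is in the handle, 94 mm above the bay's floor, at the bay's x = 0; the pusher's other parts reach up to 63 mm. Axes as the bay's.
- blue_grip (a point): The blue-handled box in the rack's row, loose, 0.2 kg: body 46 mm thick (y), 110 long (x), 70 high; upright blue handle plate on top, 10 thick (y), 50 long (x), 40 tall. Point: in the handle, on the centre line, 94 mm above the underside, 24 above the body's flat top. z: the box's up axis, leaning 30 degrees like the bay. Starts first or second from the fixed end wall, swapped at random with the red.
- red_grip (a point): The red-handled box in the rack's row, loose, 0.2 kg: body 46 mm thick (y), 110 long (x), 70 high; upright red handle plate on top, 10 thick (y), 50 long (x), 40 tall. Point: in the handle, on the centre line, 94 mm above the underside, 24 above the body's flat top. z: the box's up axis, leaning 30 degrees like the bay. Starts first or second from the fixed end wall, swapped at random with the blue.
- yellow_grip (a point): The yellow-handled box in the rack's row, loose, 0.2 kg: body 46 mm thick (y), 110 long (x), 70 high; upright yellow handle plate on top, 10 thick (y), 50 long (x), 40 tall. Point: in the handle, on the centre line, 94 mm above the underside, 24 above the body's flat top. z: the box's up axis, leaning 30 degrees like the bay. Starts third, against the pusher.
- green_grip (a point): Green-handled box to be filed, standing loose and upright on the table at the right of the rack, same make: body 46 mm thick (y), 110 long (x), 70 high; upright green handle plate on top, 10 thick (y), 50 long (x), 40 tall; 0.2 kg. Point: in the handle, on the centre line, 94 mm above the underside, 24 above the body's flat top. z: the box's up axis.
- bottle: White bottle with a blue cap, 64 mm across, 170 mm high, standing on the table at the left; origin at the centre of its underside. To be left alone.
- bowl: Small steel bowl, 110 mm across, 40 mm high, on the table at the left, nearer the robot; origin at the centre of its underside. To be left alone.
- jar: Clear jar with a white lid, 56 mm across, 60 mm high, on the table at the far right; origin at the centre of its underside. To be left alone.

How it is judged:
By the outcome, as a careful person would: the job done as asked, in the order asked, and still so for the second after the job is handed in, with the robot touching nothing.
It also fails if it takes over 67 s, if anything falls off the work surface, if the arm or the gripper's body presses on something with over 40 N, if the wrist force passes 120 N, or if a joint passes its speed limit or range.

## Working session

There is one attempt and no reset: what is moved stays moved. The work goes in short steps, Python scripts to look and compute and a tool call to move; the robot and the scene stay as the last step left them, time stands still between calls to the robot, and variables do not carry over. Pictures are saved under pics/ and viewed, at most 10 in all, crops included, and the job is handed in when it is done.

Besides the shell and the picture viewer there is one more tool, called as name([rows], argument=value, ...), one row to a line, values as JSON. play_rows: Moves the arm, as the interface text tells. Its arguments: {"type":"object","properties":{"plan":{"type":"array"}},"required":["plan"]}

```bash
mkdir -p pics; ls
cat > h.py <<'E'
import numpy as np, cv2
from plant import get_state, capture, finish_job
from scipy.spatial.transform import Rotation as R
def cloud(c):
    h,w=c['range_z'].shape; u,v=np.meshgrid(np.arange(w),np.arange(h))
    D=np.array([c['k1'],0,0,0,0],float)
    p=cv2.undistortPoints(np.stack([u,v],-1).reshape(-1,1,2).astype(float),c['K'],D).reshape(h,w,2)
    z=c['range_z']; P=np.stack([p[...,0]*z,-p[...,1]*z,-z],-1)
    M=c['cam_to_world']; return P@M[:3,:3].T+M[:3,3]
def save(c,n,crop=None,s=1):
    im=c['img'][...,::-1]
    if crop: a,b,d,e=crop; im=im[b:e,a:d]
    cv2.imwrite(f'pics/{n}.png',cv2.resize(im,None,fx=s,fy=s,interpolation=cv2.INTER_CUBIC))
E
python3 - <<'E'
from h import *
for n in ['scene','side']:
    c=capture(n); save(c,n); np.savez(n,**{k:v for k,v in c.items()})
print(get_state()); print(c['cam_to_world'])
E
```

```text
pics
{'time': 0.1, 'joint_positions': array([ 1.16880261,  0.3338116 ,  0.03989261,  1.46616565, -0.01335223,
        1.34333407, -0.05850034]), 'qvel': array([ 0.00129462, -0.00238886,  0.00050838, -0.00237251,  0.00072665,
       -0.00021401,  0.00069545]), 'effort': array([ 4.09497181e-03, -6.57818770e+01,  1.33976407e+00, -4.04713368e+01,
       -5.97898616e-02,  4.09338449e-02,  7.42220664e-05]), 'ee_pos': array([ 0.19364184, -0.62003777,  0.22177544]), 'ee_rot': array([ 9.88562854e-01,  1.50807674e-01, -1.82454879e-04, -7.03659689e-04]), 'contact_force': array([-0.9837617 , -0.00357681,  0.11419531]), 'ft_torque': array([ 0.02882642,  0.02609206, -0.01664253]), 'gripper_force': 0.0, 'opening': 0.9973519188842835}
[[-0.73599839  0.35757666 -0.57484372 -0.23437017]
 [-0.67659012 -0.41745683  0.60659344  0.8443366 ]
 [-0.02306878  0.83538538  0.54918039  0.83527887]
 [ 0.          0.          0.          1.        ]]
```

View pics/scene.png

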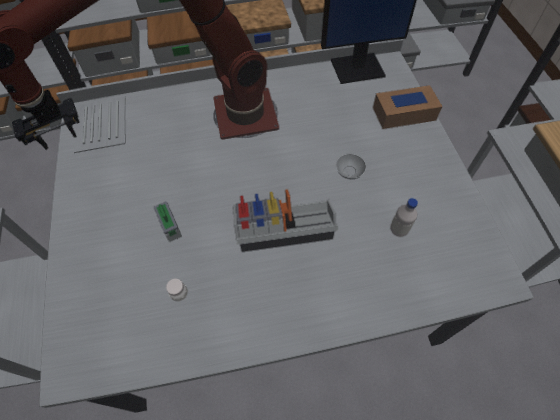

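View pics/side.png

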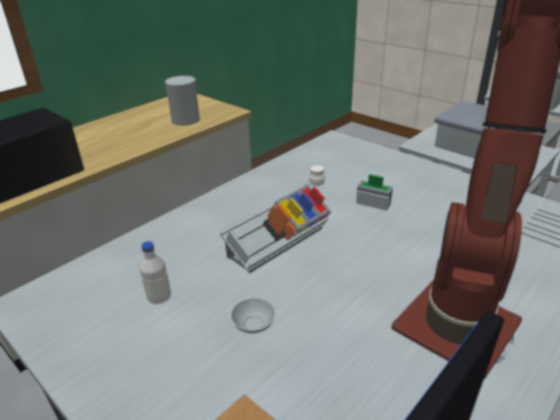

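The scene view shows the row red (243,212), blue (258,210), yellow (273,208), orange pusher (289,208). The end wall is at the robot's right. The green box is at (166,218). So green goes between blue and yellow.

```bash
cat >> h.py <<'E'
HUE={'red':(172,6),'orange':(7,18),'yellow':(20,34),'green':(45,85),'blue':(105,130)}
def seg(c,P,box=((.35,.9),(-.5,.4),(.03,.3))):
    hsv=cv2.cvtColor(c['img'],cv2.COLOR_RGB2HSV); H,S,V=[hsv[...,i].astype(int) for i in range(3)]
    ok=(S>110)&(V>40)&(c['range_z']>0)
    for i,(a,b) in enumerate(box): ok&=(P[...,i]>a)&(P[...,i]<b)
    o={}
    for k,(a,b) in HUE.items():
        m=ok&(((H>=a)&(H<=b)) if a<b else ((H>=a)|(H<=b)))
        n,l,st,_=cv2.connectedComponentsWithStats(m.astype(np.uint8))
        if n>1: o[k]=l==1+np.argmax(st[1:,4])
    return o
E
python3 - <<'E'
from h import *
np.set_printoptions(precision=4,suppress=True)
for n in ['scene','side']:
    c=dict(np.load(n+'.npz')); P=cloud(c)
    print(n,c['K'][0,0],c['cam_to_world'][:3,3])
    for k,m in seg(c,P).items():
        q=P[m]; v,u=np.nonzero(m); print(k,m.sum(),'uv',u.mean(),v.mean(),'med',np.median(q,0),'lo',np.percentile(q,3,0),'hi',np.percentile(q,97,0))
E
```

```text
scene 406.4037041165803 [ 1.1631 -0.0894  1.1912]
red 148 uv 242.8581081081081 208.5472972972973 med [ 0.518  -0.0805  0.1244] lo [ 0.4761 -0.0944  0.0892] hi [ 0.5452 -0.0676  0.1527]
orange 215 uv 285.98604651162793 209.47441860465116 med [0.5393 0.0516 0.11  ] lo [0.4928 0.0323 0.0657] hi [0.5878 0.0634 0.1544]
yellow 140 uv 272.35714285714283 204.54285714285714 med [0.5229 0.0097 0.1252] lo [ 0.4815 -0.0027  0.0895] hi [0.5518 0.0241 0.1518]
green 169 uv 164.5621301775148 215.7396449704142 med [ 0.4638 -0.3296  0.0707] lo [ 0.4188 -0.349   0.0655] hi [ 0.4952 -0.3138  0.1109]
blue 142 uv 257.6619718309859 206.88732394366198 med [ 0.5218 -0.0356  0.1244] lo [ 0.4793 -0.0487  0.0904] hi [ 0.5494 -0.0217  0.1529]
side 464.5439419303442 [-0.2344  0.8443  0.8353]
red 257 uv 315.53307392996106 198.2373540856031 med [ 0.4946 -0.076   0.1244] lo [ 0.4727 -0.0923  0.0897] hi [ 0.544  -0.0682  0.1494]
orange 517 uv 280.68858800773694 220.7833655705996 med [0.5111 0.0635 0.0995] lo [0.4828 0.0368 0.0506] hi [0.568  0.0683 0.1493]
yellow 322 uv 292.7422360248447 210.37888198757764 med [0.5038 0.0164 0.1226] lo [ 0.4781 -0.0011  0.0893] hi [0.55   0.0255 0.1496]
green 187 uv 375.11229946524065 182.55080213903744 med [ 0.4503 -0.3272  0.0814] lo [ 0.4176 -0.3431  0.068 ] hi [ 0.4882 -0.3179  0.1075]
blue 259 uv 304.88030888030886 204.3088803088803 med [ 0.4963 -0.0297  0.1251] lo [ 0.4755 -0.0464  0.0897] hi [ 0.547  -0.0226  0.1493]
```

```bash
cat >> h.py <<'E'
from scipy.optimize import least_squares
def Rbay(yaw,tilt=-np.pi/6): return (R.from_euler('z',yaw)*R.from_euler('y',tilt)).as_matrix()
def sdf(p,c,h):
    d=np.abs(p-c)-h; return np.linalg.norm(np.maximum(d,0),axis=1)+np.minimum(d.max(1),0)
def fit(groups,x0,tilt,reg=None):
    # groups: list of (pts, centre, half) in local frame
    def f(p):
        M=Rbay(p[3],tilt); return np.concatenate([sdf((q-p[:3])@M,np.array(c),np.array(h)) for q,c,h in groups])
    r=least_squares(f,x0,loss='soft_l1',f_scale=.002); return r.x,np.median(np.abs(f(r.x)))
HB=(.025,.005,.020)
E
cat > m.py <<'E'
from h import *
np.set_printoptions(precision=4,suppress=True)
Q={}
for n in ['scene','side']:
    c=dict(np.load(n+'.npz')); P=cloud(c)
    for k,m in seg(c,P).items(): Q.setdefault(k,{})[n]=P[m]
for S in (['scene'],['side'],['scene','side']):
    g=lambda k:np.concatenate([Q[k][s] for s in S])
    G=[(g('red'),(0,.023,.09),HB),(g('blue'),(0,.069,.09),HB),(g('yellow'),(0,.115,.09),HB)]
    p,e=fit(G,[.56,-.1,.04,-.04],-np.pi/6); print(S,'bay',p,e)
    M=Rbay(p[3])
    o=(g('orange')-p[:3])@M; o=o[o[:,2]>.07]; print('  orange y z x pct',np.percentile(o[:,1],[3,50,97]),np.percentile(o[:,2],97),np.percentile(o[:,0],[3,97]))
    q=g('green'); q=q[q[:,2]>.073]
    p2,e2=fit([(q,(0,0,.09),HB)],[.46,-.33,0,.2],0); print('  green',p2,e2, len(q))
    if len(S)==2: np.savez('bay',p=p,g=p2)
E
python3 m.py
```

```text
['scene'] bay [ 0.5476 -0.1063  0.0494 -0.0611] 0.003464111841001596
  orange y z x pct [0.158  0.1622 0.1666] 0.11233777808808484 [-0.0123  0.0255]
  green [ 0.4668 -0.3291 -0.0007  0.2771] 0.0011960175952140835 59
['side'] bay [ 0.5425 -0.1052  0.0471 -0.0594] 0.00207464970114684
  orange y z x pct [0.1626 0.1681 0.1711] 0.11361664544293608 [-0.0235  0.0231]
  green [ 0.4555 -0.3307 -0.0029  0.1948] 0.0016828532958313392 125
['scene', 'side'] bay [ 0.5453 -0.1054  0.0484 -0.0591] 0.0024942685748312885
  orange y z x pct [0.1581 0.1674 0.1711] 0.1135730088667889 [-0.0261  0.0274]
  green [ 0.458  -0.3302 -0.0014  0.1924] 0.001679218491336445 184
```

```bash
cat >> h.py <<'E'
def bay(): 
    p=np.load('bay.npz')['p']; return p[:3],Rbay(p[3])
def tool_for(M): return np.stack([M[:,0],-M[:,1],-M[:,2]],1)
def delta(p,T,s=None):
    s=s or get_state(); C=R.from_quat(s['ee_rot'])
    w=(C.inv()*R.from_matrix(T)).as_rotvec(degrees=True)
    d=(np.array(p)-s['ee_pos'])
    print('t',round(s['time'],2),'turn',w.round(2),'shift(cur axes cm)',(C.inv().apply(d)*100).round(2),'shift(target axes)',(T.T@d*100).round(2))
def inbay():
    s=get_state(); o,M=bay(); b=M.T@(s['ee_pos']-o)
    print('TCP bay',b.round(4),'err deg',(R.from_matrix(tool_for(M)).inv()*R.from_quat(s['ee_rot'])).as_rotvec(degrees=True).round(2),'F bay',(M.T@s['contact_force']).round(1),'open',round(s['opening']*87,1),'gf',round(s['gripper_force'],1),'t',round(s['time'],2))
E
python3 - <<'E'
from h import *
o,M=bay(); delta(o+M@[0,.13,.24],tool_for(M))
delta(o+M@[0,.13,.24],tool_for(M))
print((o+M@[0,.13,.24]))
E
```

```text
t 0.1 turn [-5.51 29.69 20.23] shift(cur axes cm) [ 42.29 -55.05  -3.37] shift(target axes) [ 19.1  -66.45   7.05]
t 0.1 turn [-5.51 29.69 20.23] shift(cur axes cm) [ 42.29 -55.05  -3.37] shift(target axes) [ 19.1  -66.45   7.05]
[0.43321692 0.03143833 0.25620558]
```

play_rows([
  [[-1.1,5.94,4.05],[0,0,0],8.7],
  [[-1.1,5.94,4.05],[0,0,0],8.7],
  [[-1.1,5.94,4.05],[0,0,0],8.7],
  [[-1.1,5.94,4.05],[0,0,0],6],
  [[-1.1,5.94,4.05],[0,0,0],4],
  [[0,0,0],[3.5,-2.5,0],3],
  [[0,0,0],[3.5,-2.5,0],3],
  [[0,0,0],[3.5,-2.5,0],3],
])

```text
time: 0.9
ee_pos: [0.2893, -0.5499, 0.2749]
ee_rot: [0.965, -0.029, 0.259, 0.008]
contact_force: [1.1, -0.6, 0.2]
opening: 0.629
gripper_force: 0.0
```

play_rows([
  [[0,0,0],[3.5,-2.5,0],3],
  [[0,0,0],[2.5,-4,0],3],
  [[0,0,0],[2.6,-4,0.5],3],
  [[0,0,0],[0,-4.5,1],3],
  [[0,0,0],[0,-4.5,1],3],
  [[0,0,0],[0,-4.5,1],3],
  [[0,0,0],[0,-4.5,1],3],
  [[0,0,0],[0,-4.5,1],3],
])

```text
time: 1.7
ee_pos: [0.4101, -0.226, 0.2687]
ee_rot: [0.966, -0.029, 0.258, 0.008]
contact_force: [-39.6, 24.6, 37.8]
opening: 0.346
gripper_force: 0.0
```

Run:
```python
from h import *
o,M=bay(); delta(o+M@[0,.13,.24],tool_for(M)); inbay()
```

```text
t 1.7 turn [ 0.    0.06 -0.06] shift(cur axes cm) [  0.03 -25.83   1.48] shift(target axes) [  0.06 -25.83   1.48]
TCP bay [-0.0006 -0.1283  0.2548] err deg [-0.   -0.06  0.06] F bay [-16.6  22.2  53.2] open 30.1 gf 0.0 t 1.7
```

play_rows([
  [[0,0,0],[0,-4,0],3],
  [[0,0,0],[0,-4,0],3],
  [[0,0,0],[0,-4,0],3],
  [[0,0,0],[0,-4,0],3],
  [[0,0,0],[0,-3,0],3],
  [[0,0,0],[0,-2,0],3],
  [[0,0,0],[0,-1,0],3],
  [[0,0,0],[0,0,0],3],
])

```text
time: 2.5
ee_pos: [0.474, -0.0562, 0.2507]
ee_rot: [0.971, -0.025, 0.236, -0.008]
contact_force: [-0.3, 0.3, -1.1]
opening: 0.349
gripper_force: 0.0
```

Run:
```python
from h import *
inbay(); c=capture('wrist'); save(c,'w1',s=1.4); np.savez('wrist',**c)
```

```text
TCP bay [0.037  0.0449 0.2122] err deg [ 1.73 -2.68  0.02] F bay [-0.8  0.3 -0.8] open 30.3 gf 0.0 t 2.5
```

View pics/w1.png

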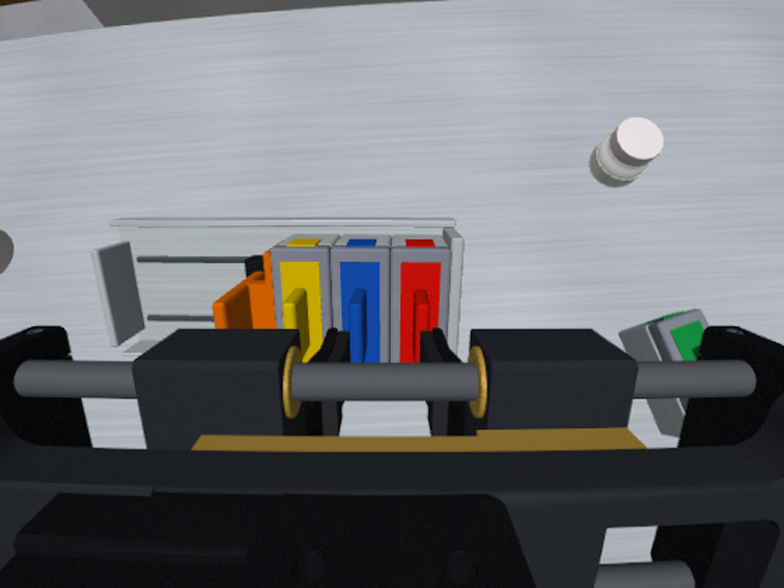

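The wrist view shows the row (yellow 300, blue 358, red 420 at row ~300 in the enlarged picture), with coloured panels on the box tops as well as handles. The arm fell short of the target, so I'll check the joints and refit with the panels included.

```bash
cat > m2.py <<'E'
from h import *
import sys
np.set_printoptions(precision=4,suppress=True)
def sdf(p,c,h):  # handle or body-top solid below
    f=lambda c,h:(lambda d:np.linalg.norm(np.maximum(d,0),axis=1)+np.minimum(d.max(1),0))(np.abs(p-np.array(c))-np.array(h))
    c=np.array(c); return np.minimum(np.abs(f(c,h)),np.abs(f(c-[0,0,.055],(.055,.023,.035))))
import h; h.sdf=sdf
Q={}
for n in ['scene','side','wrist']:
    c=dict(np.load(n+'.npz')); P=cloud(c)
    for k,m in seg(c,P).items(): Q.setdefault(k,{})[n]=P[m]
for S in (['scene'],['side'],['wrist'],['scene','side','wrist']):
    g=lambda k:np.concatenate([Q[k][s] for s in S if s in Q[k]])
    G=[(g('red'),(0,.023,.09),HB),(g('blue'),(0,.069,.09),HB),(g('yellow'),(0,.115,.09),HB)]
    p,e=fit(G,[.54,-.1,.045,-.05],-np.pi/6); print(S,'bay',p,e)
    M=Rbay(p[3])
    o=(g('orange')-p[:3])@M; o=o[o[:,2]>.07]; print('  orange y z x pct',np.percentile(o[:,1],[3,50,97]),np.percentile(o[:,2],97),np.percentile(o[:,0],[3,97]))
    try:
        q=g('green'); p2,e2=fit([(q,(0,0,.09),HB)],[.46,-.33,0,.2],0); print('  green',p2,e2, len(q))
    except Exception as ex: print(ex)
    if len(S)==3: np.savez('bay',p=p,g=p2)
E
python3 m2.py; python3 -c "
from h import *
s=get_state();print(s['joint_positions'].round(3),s['ee_rot'])"
```

```text
['scene'] bay [ 0.5465 -0.1066  0.0493 -0.0495] 0.0008288468217243078
  orange y z x pct [0.1587 0.163  0.1675] 0.11093864889685542 [-0.0101  0.0282]
  green [ 0.4627 -0.3302 -0.001   0.294 ] 0.0013739606812931057 169
['side'] bay [ 0.5436 -0.1053  0.0491 -0.0581] 0.0012954385738574298
  orange y z x pct [0.1628 0.1682 0.1712] 0.11231895839294549 [-0.0253  0.0213]
  green [ 0.4558 -0.3308 -0.0005  0.179 ] 0.0013844365121686228 187
['wrist'] bay [ 0.5423 -0.1054  0.0498 -0.0577] 0.00043048197126201865
  orange y z x pct [0.1581 0.159  0.1668] 0.1107731425823206 [-0.0025  0.0255]
  green [ 0.4599 -0.3267 -0.0001  0.038 ] 0.0004832356715928354 438
['scene', 'side', 'wrist'] bay [ 0.5427 -0.1054  0.0498 -0.0583] 0.0005609868732992856
  orange y z x pct [0.1581 0.1601 0.1704] 0.11097604292001005 [-0.0205  0.0265]
  green [ 0.4552 -0.3308 -0.0002  0.2121] 0.0007771967786484469 794
[ 0.317 -0.381 -0.204  2.186 -0.169  0.858 -1.434] [ 0.9712659  -0.02566812  0.23649043 -0.00748164]
```

Run:
```python
from h import *
o,M=bay(); inbay()
for y,z in((.045,.15),(.1635,.14)): delta(o+M@[0,y,z],tool_for(M))
```

```text
TCP bay [0.0385 0.0439 0.2097] err deg [ 1.67 -2.68  0.13] F bay [-0.2 -1.   0.2] open 30.2 gf 0.0 t 2.55
t 2.55 turn [-1.67  2.68 -0.13] shift(cur axes cm) [-3.57  0.07  6.14] shift(target axes) [-3.85 -0.11  5.97]
t 2.55 turn [-1.67  2.68 -0.13] shift(cur axes cm) [ -3.54 -11.74   7.49] shift(target axes) [ -3.85 -11.96   6.97]
```

play_rows([
  [[0,0,0],[0,-1,1],3],
  [[0,0,0],[0,-2,1.5],3],
  [[0,0,0],[-0.5,-2,1.5],3],
  [[0,0,0],[-0.5,-2,1],3],
  [[-0.8,1.3,0],[-0.5,-2,1],3],
  [[-0.8,1.4,0],[-0.5,-1.7,0.5],3],
  [[0,0,0],[-0.5,-1,0.5],3],
  [[0,0,0],[0,0,0],3],
])

```text
time: 3.35
ee_pos: [0.4897, 0.0607, 0.1782]
ee_rot: [0.966, -0.03, 0.258, 0.007]
contact_force: [-0.5, -1.0, -0.6]
opening: 0.347
gripper_force: 0.0
```

Run:
```python
from h import *
inbay(); print(get_state()['joint_positions'].round(3))
o,M=bay(); delta(o+M@[0,.1635,.14],tool_for(M))
```

```text
TCP bay [0.01   0.1627 0.1425] err deg [ 0.02 -0.06  0.18] F bay [-0.7 -1.  -0.3] open 30.2 gf 0.0 t 3.35
[ 0.33  -0.322 -0.577  2.287 -0.023  0.627 -1.885]
t 3.35 turn [-0.02  0.06 -0.18] shift(cur axes cm) [-1.   -0.08  0.25] shift(target axes) [-1.   -0.08  0.25]
```

play_rows([
  [[0,0,0],[0,-0.1,1.0],3],
  [[0,0,0],[0,0,1.5],3],
  [[0,0,0],[0,0,1.5],3],
  [[0,0,0],[0,0,1.5],3],
  [[0,0,0],[0,0,0.9],3],
  [[0,0,0],[0,0,0],3],
  [[0,0,0],[0,0,0],0],
  [[0,0,0],[0,0,0],0],
])

```text
time: 4.15
ee_pos: [0.5227, 0.0589, 0.1248]
ee_rot: [0.965, -0.03, 0.259, 0.007]
contact_force: [-0.3, -0.1, -0.7]
opening: 0.242
gripper_force: 0.0
```

play_rows([
  [[0,0,0],[0,0,0],0],
  [[0,0,0],[0,0,0],0],
  [[0,0,0],[0,0,0],0],
])

```text
time: 4.45
ee_pos: [0.5227, 0.0593, 0.125]
ee_rot: [0.965, -0.03, 0.26, 0.007]
contact_force: [-2.7, 0.4, 4.4]
opening: 0.114
gripper_force: 30.0
```

Run:
```python
from h import *
inbay(); print(get_state()['joint_positions'].round(3))
```

```text
TCP bay [0.012  0.1633 0.0799] err deg [0.02 0.1  0.21] F bay [-0.2  0.3  5.1] open 9.9 gf 30.0 t 4.45
[ 0.421 -0.153 -0.691  2.292  0.162  0.476 -2.048]
```

play_rows([
  [[0,0,0],[0,-0.5,0],0],
  [[0,0,0],[0,-1,0],0],
  [[0,0,0],[0,-1.2,0],0],
  [[0,0,0],[0,-1.2,0],0],
  [[0,0,0],[0,-1.2,0],0],
  [[0,0,0],[0,-1.2,0],0],
  [[0,0,0],[0,-0.5,0],0],
  [[0,0,0],[0,0,0],0],
])

```text
time: 5.25
ee_pos: [0.5268, 0.126, 0.1249]
ee_rot: [0.965, -0.031, 0.259, 0.008]
contact_force: [-7.0, -6.8, 10.2]
opening: 0.115
gripper_force: 30.0
```

Run:
```python
from h import *
inbay(); print(get_state()['joint_positions'].round(3))
```

```text
TCP bay [0.0122 0.23   0.0797] err deg [-0.12  0.05  0.25] F bay [-0.6 -7.2 12.2] open 10.0 gf 30.0 t 5.25
[ 0.429 -0.093 -0.876  2.239  0.366  0.53  -2.372]
```

play_rows([
  [[0,0,0],[0,-0.6,0],0],
  [[0,0,0],[0,-0.9,0],0],
  [[0,0,0],[0,-0.9,0],0],
  [[0,0,0],[0,-0.9,0],0],
  [[0,0,0],[0,-0.6,0],0],
  [[0,0,0],[0,0,0],0],
])

```text
time: 5.85
ee_pos: [0.5294, 0.1688, 0.125]
ee_rot: [0.965, -0.029, 0.26, 0.005]
contact_force: [3.4, 5.7, -2.6]
opening: 0.113
gripper_force: 30.0
```

Run:
```python
from h import *
inbay(); print(get_state()['joint_positions'].round(3))
```

```text
TCP bay [0.0123 0.2729 0.0798] err deg [0.25 0.11 0.14] F bay [ 1.4  5.9 -3.8] open 9.9 gf 30.0 t 5.85
[ 0.408 -0.033 -0.963  2.199  0.5    0.578 -2.562]
```

play_rows([
  [[0,0,0],[0,0,0],3],
  [[0,0,0],[0,0,0],3],
  [[0,0,0],[0,0,0],3],
  [[0,0,0],[0,0,-1.5],3],
  [[0,0,0],[0,0,-2],3],
  [[0,0,0],[0,0.5,-2],3],
  [[0,0,0],[0,1.5,-0.5],3],
  [[0,0,0],[0,3,0],3],
])

```text
time: 6.65
ee_pos: [0.4964, 0.119, 0.1783]
ee_rot: [0.965, -0.029, 0.261, 0.006]
contact_force: [0.3, -0.6, -0.3]
opening: 0.346
gripper_force: 0.0
```

play_rows([
  [[0,0,0],[0,3,0],3],
  [[0,0,0],[0,3,0],3],
  [[0,0,0],[0,2.5,0],3],
  [[0,0,0],[0,1.5,0],3],
  [[0,0,0],[0,0.7,0],3],
  [[0,0,0],[0,0,0],3],
])

```text
time: 7.25
ee_pos: [0.4893, 0.0105, 0.1762]
ee_rot: [0.965, -0.031, 0.259, 0.007]
contact_force: [0.3, 0.7, 0.3]
opening: 0.344
gripper_force: 0.0
```

Run:
```python
from h import *
inbay(); c=capture('scene'); c2=capture('side'); o,M=bay()
for c in(c,c2):
  P=cloud(c)
  for k,m in seg(c,P).items():
    q=(P[m]-o)@M; q=q[q[:,2]>.075]; print(k,len(q),np.percentile(q,[5,50,95],axis=0).round(3).tolist() if len(q) else '')
```

```text
TCP bay [0.0112 0.1125 0.1395] err deg [-0.    0.04  0.3 ] F bay [0.4 0.7 0.1] open 29.9 gf 0.0 t 7.25
red 48 [[-0.011, 0.02, 0.078], [0.025, 0.024, 0.1], [0.029, 0.028, 0.109]]
orange 56 [[-0.008, 0.267, 0.078], [0.023, 0.271, 0.102], [0.03, 0.276, 0.109]]
yellow 49 [[-0.01, 0.108, 0.078], [0.025, 0.113, 0.1], [0.029, 0.117, 0.108]]
green 44 [[-0.081, -0.239, 0.076], [-0.034, -0.231, 0.085], [-0.015, -0.223, 0.095]]
blue 45 [[-0.01, 0.062, 0.077], [0.025, 0.068, 0.098], [0.029, 0.071, 0.109]]
red 134 [[-0.025, 0.023, 0.076], [-0.005, 0.028, 0.095], [0.013, 0.032, 0.112]]
orange 174 [[-0.023, 0.272, 0.077], [-0.001, 0.278, 0.098], [0.022, 0.281, 0.111]]
yellow 148 [[-0.024, 0.116, 0.077], [-0.004, 0.12, 0.095], [0.021, 0.124, 0.11]]
green 66 [[-0.069, -0.237, 0.076], [-0.049, -0.229, 0.081], [-0.027, -0.22, 0.095]]
blue 136 [[-0.024, 0.07, 0.078], [-0.004, 0.074, 0.093], [0.019, 0.077, 0.111]]
```

play_rows([
  [[0,0,0],[0,-0.25,1.0],3],
  [[0,0,0],[0,0,1.5],3],
  [[0,0,0],[0,0,1.5],3],
  [[0,0,0],[0,0,1.4],3],
  [[0,0,0],[0,0,0.7],3],
  [[0,0,0],[0,0,0],0],
  [[0,0,0],[0,0,0],0],
  [[0,0,0],[0,0,0],0],
])

```text
time: 8.15
ee_pos: [0.5203, 0.0119, 0.124]
ee_rot: [0.965, -0.03, 0.26, 0.007]
contact_force: [-0.1, -0.3, 0.1]
opening: 0.153
gripper_force: 0.0
```

play_rows([
  [[0,0,0],[0,0,0],0],
  [[0,0,0],[0,0,0],0],
  [[0,0,0],[0,-0.4,0],0],
  [[0,0,0],[0,-0.8,0],0],
  [[0,0,0],[0,-1,0],0],
  [[0,0,0],[0,-1,0],0],
  [[0,0,0],[0,-0.5,0],0],
  [[0,0,0],[0,0,0],0],
])

```text
time: 8.95
ee_pos: [0.5226, 0.0496, 0.1238]
ee_rot: [0.965, -0.03, 0.259, 0.007]
contact_force: [0.8, 1.6, 0.1]
opening: 0.108
gripper_force: 30.0
```

Run:
```python
from h import *
inbay()
```

```text
TCP bay [0.0119 0.1536 0.0786] err deg [0.07 0.09 0.18] F bay [ 0.7  1.7 -0.2] open 9.4 gf 30.0 t 8.95
```

play_rows([
  [[0,0,0],[0,-0.5,0],0],
  [[0,0,0],[0,-1,0],0],
  [[0,0,0],[0,-1,0],0],
  [[0,0,0],[0,-1,0],0],
  [[0,0,0],[0,-0.8,0],0],
  [[0,0,0],[0,-0.3,0],0],
  [[0,0,0],[0,0,0],0],
  [[0,0,0],[0,0,0],3],
])

```text
time: 9.75
ee_pos: [0.525, 0.0943, 0.1234]
ee_rot: [0.965, -0.03, 0.259, 0.007]
contact_force: [0.6, 0.2, -0.0]
opening: 0.15
gripper_force: 0.0
```

play_rows([
  [[0,0,0],[0,0,0],3],
  [[0,0,0],[0,0,0],3],
  [[0,0,0],[0,0,-1],3],
  [[0,0,0],[0,0,-2],3],
  [[0,0,0],[0,0,-2],3],
  [[0,0,0],[0,0,-1],3],
  [[0,0,0],[0,0.5,0],3],
  [[0,0,0],[0,2,0],3],
])

```text
time: 10.55
ee_pos: [0.494, 0.0721, 0.1755]
ee_rot: [0.965, -0.029, 0.26, 0.007]
contact_force: [-0.2, 0.0, -0.5]
opening: 0.343
gripper_force: 0.0
```

Run:
```python
from h import *
inbay(); print(get_state()['joint_positions'].round(3)); o,M=bay()
g=np.load('bay.npz')['g']; Mg=Rbay(g[3],0)
delta(g[:3]+Mg@[0,0,.20],tool_for(Mg))
print(g, o+M@[.011,.1,.14])
```

```text
TCP bay [0.0118 0.1743 0.1384] err deg [0.07 0.1  0.11] F bay [-0.4  0.  -0.3] open 29.8 gf 0.0 t 10.55
[ 0.262 -0.296 -0.554  2.282  0.046  0.62  -1.973]
t 10.55 turn [  3.98 -29.93 -15.23] shift(cur axes cm) [-2.000e-02  4.044e+01 -2.910e+00] shift(target axes) [-12.27  38.57  -2.43]
[ 4.55194367e-01 -3.30803242e-01 -2.20992759e-04  2.12050756e-01] [ 0.48812333 -0.00202817  0.17653187]
```

play_rows([
  [[0,0,0],[0,1.5,-0.3],3],
  [[0,0,0],[0,3,-0.3],3],
  [[0,0,0],[0,4,-0.3],3],
  [[0,0,0],[0,4,-0.3],3],
  [[0,0,0],[0,4,-0.3],3],
  [[0,0,0],[0,4,-0.3],3],
  [[0,0,0],[0,4,-0.3],3],
  [[0,0,0],[0,4,-0.3],3],
])

```text
time: 11.35
ee_pos: [0.463, -0.2147, 0.1943]
ee_rot: [0.966, -0.031, 0.258, 0.007]
contact_force: [0.1, -1.0, 0.0]
opening: 0.343
gripper_force: 0.0
```

play_rows([
  [[0,0,0],[0,4,0],3],
  [[0,0,0],[0,3,0],3],
  [[0,0,0],[0,2,0],3],
  [[0.8,-6,-3.05],[0,1,0],3],
  [[0.8,-6,-3.05],[0,0,0],3],
  [[0.8,-6,-3.05],[0,0,0],3],
  [[0.8,-6,-3.05],[0,0,0],3],
  [[0.8,-6,-3.05],[0,0,0],3],
])

```text
time: 12.15
ee_pos: [0.4573, -0.3135, 0.1944]
ee_rot: [0.994, 0.105, -0.004, 0.0]
contact_force: [-1.0, 0.3, -0.1]
opening: 0.349
gripper_force: 0.0
```

Run:
```python
from h import *
np.set_printoptions(precision=4,suppress=True)
g=np.load('bay.npz')['g']; Mg=Rbay(g[3],0)
s=get_state(); print(s['contact_force']); delta(g[:3]+Mg@[0,0,.20],tool_for(Mg),s); print(s['joint_positions'].round(3))
c=capture('wrist'); save(c,'w2',s=1.4); np.savez('wristg',**c)
```

```text
[-1.046   0.2552 -0.1238]
t 12.15 turn [-0.03  0.49 -0.08] shift(cur axes cm) [-0.57  1.65 -0.54] shift(target axes) [-0.57  1.65 -0.54]
[ 0.165  0.162  0.396  1.752 -0.06   1.247 -0.785]
```

View pics/w2.png

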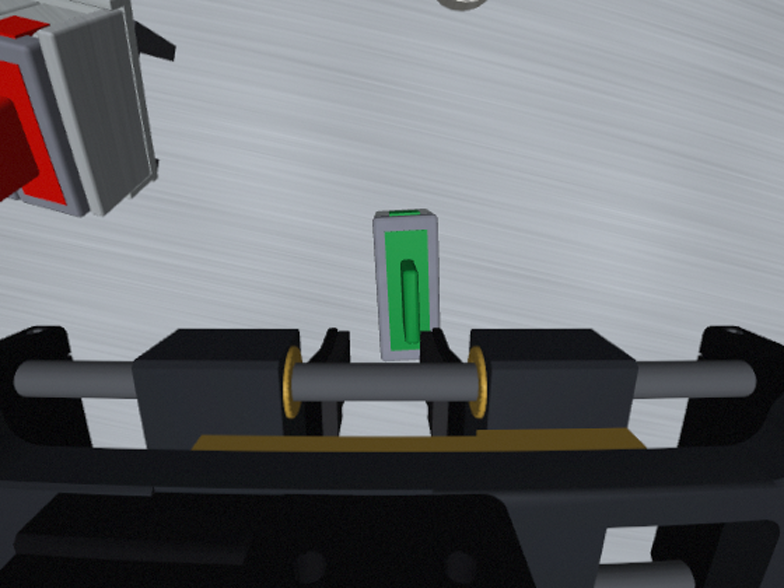

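The wrist view shows the green box clearly (handle at about (409,300) enlarged, slightly turned from the tool). I'll refit it from this.

Run:
```python
from h import *
import h
np.set_printoptions(precision=4,suppress=True)
def sd(p,c,hh):
    f=lambda c,h_:(lambda d:np.linalg.norm(np.maximum(d,0),axis=1)+np.minimum(d.max(1),0))(np.abs(p-np.array(c))-np.array(h_))
    c=np.array(c); return np.minimum(np.abs(f(c,hh)),np.abs(f(c-[0,0,.055],(.055,.023,.035))))
h.sdf=sd
c=dict(np.load('wristg.npz')); P=cloud(c); q=P[seg(c,P)['green']]
for n,Q in(('green',q),):
  for y0 in(.0,.2,.35):
    g,e=fit([(Q,(0,0,.09),HB)],[.455,-.33,0,y0],0); print(g,e,len(Q))
# whole box (grey included): minAreaRect of top plane
m=(P[...,2]>.065)&(P[...,2]<.075)&(abs(P[...,0]-.455)<.09)&(abs(P[...,1]+.33)<.06)&(c['range_z']>.0)
print(cv2.minAreaRect(P[m][:,:2].astype(np.float32)))
np.savez('green',g=g); Mg=Rbay(g[3],0); delta(g[:3]+Mg@[0,0,.14],tool_for(Mg))
```

```text
[ 0.4532 -0.3312 -0.0001  0.2553] 0.0004951533077293124 2390
[ 0.4532 -0.3312 -0.0001  0.2553] 0.0004951533077293124 2390
[ 0.4532 -0.3312 -0.0001  0.2558] 0.0004948348733902763 2390
((0.4538351595401764, -0.3309645652770996), (0.10931102931499481, 0.0460510179400444), 15.177133560180664)
t 12.2 turn [-0.13  0.85 -2.13] shift(cur axes cm) [-0.99  1.81  5.36] shift(target axes) [-1.13  1.75  5.35]
```

play_rows([
  [[-0.1,0.8,-2.1],[0,0,0],3],
  [[0,0,0],[-0.6,0.9,1],3],
  [[0,0,0],[-0.5,0.85,2],3],
  [[0,0,0],[0,0,2.4],3],
  [[0,0,0],[0,0,2],3],
  [[0,0,0],[0,0,2],3],
  [[0,0,0],[0,0,1.5],3],
  [[0,0,0],[0,0,0.7],3],
])

```text
time: 13.0
ee_pos: [0.4512, -0.3319, 0.0771]
ee_rot: [0.992, 0.122, 0.005, -0.001]
contact_force: [-0.2, 0.1, 0.3]
opening: 0.342
gripper_force: 0.0
```

Run:
```python
from h import *
g=np.load('green.npz')['g']; Mg=Rbay(g[3],0)
s=get_state(); delta(g[:3]+Mg@[0,0,.077],tool_for(Mg),s); print(s['contact_force'],s['joint_positions'].round(2))
```

```text
t 13.0 turn [-0.02 -0.56 -0.63] shift(cur axes cm) [ 0.21 -0.02  0.02] shift(target axes) [ 0.21 -0.02  0.01]
[-0.17051123  0.09977446  0.26122197] [ 0.22  0.28  0.39  1.88 -0.14  1.   -0.65]
```

Close, then lift.

play_rows([
  [[0,-0.5,-0.6],[0.2,0,0],3],
  [[0,0,0],[0,0,0],0],
  [[0,0,0],[0,0,0],0],
  [[0,0,0],[0,0,0],0],
  [[0,0,0],[0,0,0],0],
  [[0,0,0],[0,0,0],0],
  [[0,0,0],[0,0,0],0],
])

```text
time: 13.7
ee_pos: [0.4552, -0.3313, 0.0799]
ee_rot: [0.992, 0.128, 0.002, 0.0]
contact_force: [-0.3, 0.0, 5.3]
opening: 0.114
gripper_force: 30.0
```

Run:
```python
from h import *
g=np.load('green.npz')['g']; Mg=Rbay(g[3],0)
s=get_state(); delta(g[:3]+Mg@[0,0,.077],tool_for(Mg),s); print(s['contact_force'],s['opening']*87,s['gripper_force'])
```

```text
t 13.7 turn [ 0.09 -0.24  0.09] shift(cur axes cm) [-0.2  -0.06  0.3 ] shift(target axes) [-0.2  -0.06  0.3 ]
[-0.30121192  0.02814874  5.34503526] 9.917841478838255 29.99174741562456
```

play_rows([
  [[0,0,0],[0,0,-0.5],0],
  [[0,0,0],[0,0,-1],0],
  [[0,0,0],[0,0,-2],0],
  [[0,0,0],[0,0,-2],0],
  [[0,0,0],[0,0,-2],0],
  [[0,0,0],[0,0,-2],0],
  [[0,0,0],[0,0,-2],0],
  [[0,0,0],[0,0,-1],0],
])

```text
time: 14.5
ee_pos: [0.4548, -0.3315, 0.2065]
ee_rot: [0.992, 0.128, 0.003, 0.001]
contact_force: [0.7, 0.4, -1.5]
opening: 0.109
gripper_force: 30.0
```

Run:
```python
from h import *
o,M=bay(); inbay()
delta(o+M@[.15,-.15,.16],tool_for(M)); delta(o+M@[.15,.12,.15],tool_for(M)); print(get_state()['joint_positions'].round(2))
c=capture('scene'); P=cloud(c); print('jar',P[289,177])
```

```text
TCP bay [ 0.0138 -0.2309  0.173 ] err deg [  4.64 -29.44 -17.69] F bay [-0.2  0.5 -1.7] open 9.4 gf 30.0 t 14.5
t 14.5 turn [-4.64 29.44 17.69] shift(cur axes cm) [14.36 -3.81 -5.62] shift(target axes) [13.62 -8.09  1.3 ]
t 14.5 turn [-4.64 29.44 17.69] shift(cur axes cm) [ 23.22 -29.33  -4.77] shift(target axes) [ 13.62 -35.09   2.3 ]
[ 0.19  0.16  0.41  1.73 -0.07  1.26 -0.7 ]
jar [ 0.70515891 -0.31515818  0.0584476 ]
```

play_rows([
  [[-0.77,4.9,2.95],[0,0,0],0],
  [[-0.77,4.9,2.95],[0,0,0],0],
  [[-0.77,4.9,2.95],[0,0,0],0],
  [[-0.77,4.9,2.95],[0,0,0],0],
  [[-0.78,4.9,2.95],[0,0,0],0],
  [[-0.78,4.9,2.94],[0,0,0],0],
  [[0,0,0],[1.5,0,0],0],
  [[0,0,0],[2.5,0,0],0],
])

```text
time: 15.35
ee_pos: [0.4873, -0.333, 0.2228]
ee_rot: [0.966, -0.03, 0.256, 0.006]
contact_force: [0.5, 0.1, -0.8]
opening: 0.114
gripper_force: 30.0
```

play_rows([
  [[0,0,0],[3,-0.5,0],0],
  [[0,0,0],[3,-1.5,0],0],
  [[0,0,0],[2.5,-2.5,0],0],
  [[0,0,0],[1.5,-3.5,0],0],
  [[0,0,0],[0,-3.5,0.5],0],
  [[0,0,0],[0,-3.5,0.5],0],
  [[0,0,0],[0,-3.5,0.5],0],
  [[0,0,0],[0,-3.5,0.5],0],
])

```text
time: 16.15
ee_pos: [0.5986, -0.1173, 0.2561]
ee_rot: [0.966, -0.028, 0.257, 0.007]
contact_force: [1.3, -0.0, -1.9]
opening: 0.11
gripper_force: 30.0
```

Run:
```python
from h import *
o,M=bay(); inbay()
delta(o+M@[.15,.12,.15],tool_for(M)); print(get_state()['joint_positions'].round(2))
```

```text
TCP bay [ 0.1521 -0.0086  0.1505] err deg [ 0.05 -0.24 -0.02] F bay [ 0.2  0.1 -2.4] open 9.6 gf 30.0 t 16.15
t 16.15 turn [-0.05  0.24  0.02] shift(cur axes cm) [ -0.2  -12.86   0.06] shift(target axes) [ -0.21 -12.86   0.05]
[ 0.04 -0.12  0.1   1.99 -0.05  0.75 -1.46]
```

play_rows([
  [[0,0,0],[0,-3.5,0],0],
  [[0,0,0],[0,-3.5,0],0],
  [[0,0,0],[0,-3,0],0],
  [[0,0,0],[0,-2,0],0],
  [[0,0,0],[0,-1.1,0],0],
  [[0,0.2,0],[0,0,0],0],
])

```text
time: 16.75
ee_pos: [0.6062, 0.0141, 0.2564]
ee_rot: [0.966, -0.027, 0.258, 0.007]
contact_force: [-0.9, -0.3, -1.7]
opening: 0.112
gripper_force: 30.0
```

Run:
```python
from h import *
o,M=bay(); inbay()
for n in('scene','side','wrist'):
  c=capture(n);P=cloud(c)
  if n=='wrist': save(c,'w3',s=1.4)
  for k,m in seg(c,P).items():
    q=(P[m]-o)@M; q=q[q[:,2]>.075]
    if len(q)>10: print(n,k,len(q),np.percentile(q,[5,50,95],axis=0).round(3).tolist())
```

```text
TCP bay [0.1522 0.123  0.1507] err deg [ 0.13 -0.03 -0.15] F bay [-1.6 -0.4 -1. ] open 9.7 gf 30.0 t 16.75
scene red 48 [[-0.011, 0.02, 0.079], [0.025, 0.024, 0.101], [0.03, 0.028, 0.108]]
scene orange 61 [[-0.009, 0.267, 0.077], [0.024, 0.271, 0.098], [0.03, 0.276, 0.109]]
scene yellow 60 [[-0.012, 0.193, 0.076], [0.023, 0.196, 0.095], [0.029, 0.202, 0.108]]
scene green 119 [[0.148, 0.113, 0.138], [0.175, 0.123, 0.141], [0.189, 0.135, 0.179]]
scene blue 44 [[-0.01, 0.062, 0.079], [0.025, 0.068, 0.097], [0.03, 0.071, 0.108]]
side red 143 [[-0.022, 0.021, 0.077], [-0.001, 0.027, 0.095], [0.02, 0.03, 0.109]]
side orange 181 [[-0.024, 0.272, 0.076], [-0.002, 0.278, 0.099], [0.021, 0.281, 0.111]]
side yellow 166 [[-0.023, 0.198, 0.077], [-0.002, 0.204, 0.097], [0.021, 0.207, 0.11]]
side green 133 [[0.111, 0.111, 0.137], [0.13, 0.126, 0.143], [0.148, 0.134, 0.179]]
side blue 144 [[-0.023, 0.069, 0.078], [-0.001, 0.074, 0.094], [0.019, 0.077, 0.11]]
wrist green 3329 [[0.161, 0.108, 0.14], [0.175, 0.121, 0.141], [0.193, 0.134, 0.18]]
```

View pics/w3.png

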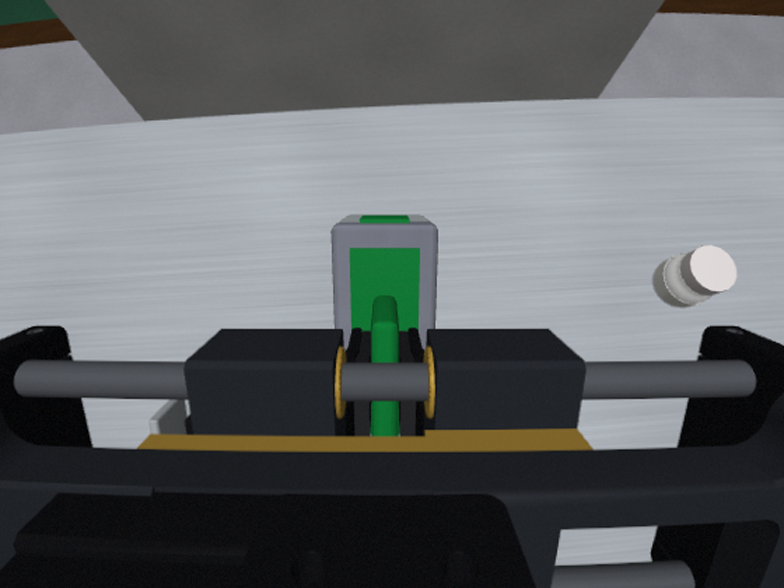

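The box hangs straight in the gripper (handle at (384,370) enlarged), and the gap from about y=92 to 177 mm is open. Now in over the rear lip.

play_rows([
  [[0,0,0],[-1,0,0.5],0],
  [[0,0,0],[-2,0,0.5],0],
  [[0,0,0],[-2.5,0,0.5],0],
  [[0,0,0],[-2.5,0,0.5],0],
  [[0,0,0],[-2.5,0,0.5],0],
  [[0,0,0],[-2,0,0],0],
  [[0,0,0],[-1.5,0,0],0],
  [[0,0,0],[-0.5,0,0],0],
])

```text
time: 17.7
ee_pos: [0.4911, 0.0173, 0.1609]
ee_rot: [0.966, -0.029, 0.258, 0.008]
contact_force: [0.1, -0.5, -1.6]
opening: 0.112
gripper_force: 30.0
```

Run:
```python
from h import *
inbay(); print(get_state()['joint_positions'].round(2))
```

```text
TCP bay [0.0048 0.1195 0.1255] err deg [-0.02 -0.09  0.06] F bay [-0.7 -0.5 -1.5] open 9.8 gf 30.0 t 17.7
[-0.04 -0.29 -0.16  2.34  0.16  0.59 -1.95]
```

play_rows([
  [[0,0,0],[0.1,-0.3,0],0],
  [[0,0,0],[0,0,0.8],0],
  [[0,0,0],[0,0,1],0],
  [[0,0,0],[0,0,1],0],
  [[0,0,0],[0,0,0.8],0],
  [[0,0,0],[0,0,0.4],0],
  [[0,0,0],[0,0,0.2],0],
  [[0,0,0],[0,0,0],0],
])

```text
time: 18.5
ee_pos: [0.5152, 0.02, 0.1264]
ee_rot: [0.966, -0.028, 0.259, 0.007]
contact_force: [0.4, -0.9, -2.4]
opening: 0.111
gripper_force: 30.0
```

Run:
```python
from h import *
inbay(); print(get_state()['joint_positions'].round(2))
```

```text
TCP bay [0.0083 0.1236 0.0837] err deg [ 0.04 -0.    0.02] F bay [-0.8 -0.8 -2.3] open 9.6 gf 30.0 t 18.5
[-0.02 -0.18 -0.19  2.34  0.22  0.49 -2.01]
```

play_rows([
  [[0,0,0],[-0.3,0,0],0],
  [[0,0,0],[0,0,0.2],0],
  [[0,0,0],[0,0,0.15],0],
  [[0,0,0],[0,0,0.05],0],
  [[0,0,0],[0,0,0],0],
])

```text
time: 19.0
ee_pos: [0.5147, 0.0201, 0.1218]
ee_rot: [0.965, -0.028, 0.259, 0.007]
contact_force: [-0.4, -0.0, -0.9]
opening: 0.11
gripper_force: 30.0
```

Run:
```python
from h import *
inbay()
```

```text
TCP bay [0.0055 0.1236 0.08  ] err deg [0.04 0.03 0.02] F bay [-0.8 -0.  -0.6] open 9.5 gf 30.0 t 19.0
```

play_rows([
  [[0,0,0],[0,0,0.1],0],
  [[0,0,0],[0,0,0.05],0],
  [[0,0,0],[0,0,0],0],
])

```text
time: 19.3
ee_pos: [0.5151, 0.0201, 0.1213]
ee_rot: [0.965, -0.028, 0.259, 0.007]
contact_force: [-21.2, 0.8, 18.9]
opening: 0.114
gripper_force: 30.0
```

Run:
```python
from h import *
inbay()
```

```text
TCP bay [0.0056 0.1237 0.0794] err deg [0.02 0.03 0.01] F bay [-8.9 -0.5 27. ] open 9.9 gf 30.0 t 19.3
```

play_rows([
  [[0,0,0],[0,0,-0.12],0],
  [[0,0,0],[-0.15,0,0],0],
  [[0,0,0],[-0.15,0,0],0],
  [[0,0,0],[0,0,0],0],
])

```text
time: 19.7
ee_pos: [0.5122, 0.0202, 0.12]
ee_rot: [0.965, -0.028, 0.259, 0.007]
contact_force: [0.5, -0.8, -2.0]
opening: 0.113
gripper_force: 30.0
```

Run:
```python
from h import *
inbay()
```

```text
TCP bay [0.0025 0.1236 0.0796] err deg [0.05 0.05 0.02] F bay [-0.5 -0.8 -2. ] open 9.9 gf 30.0 t 19.7
```

play_rows([
  [[0,0,0],[0,0,0.06],0],
  [[0,0,0],[0,0,0],3],
  [[0,0,0],[0,0,0],3],
  [[0,0,0],[0,0,0],3],
  [[0,0,0],[0,0,-1],3],
  [[0,0,0],[0.2,0,-2],3],
  [[0,0,0],[0.4,0,-2],3],
  [[0,0,0],[0.4,-0.5,-1],3],
])

```text
time: 20.5
ee_pos: [0.4914, 0.0264, 0.1786]
ee_rot: [0.965, -0.029, 0.26, 0.007]
contact_force: [0.1, 0.1, 0.4]
opening: 0.336
gripper_force: 0.0
```

play_rows([
  [[0,0,0],[0,-1.5,0],3],
  [[0,0,0],[0,-2.5,0],3],
  [[0,0,0],[0,-2.5,0],3],
  [[0,0,0],[0,-2.5,0],3],
  [[0,0,0],[0,-2.5,0],3],
  [[0,0,0],[0,-2,0],3],
  [[0,0,0],[0,-1,0],3],
  [[0,0,0],[0,0,0],3],
])

```text
time: 21.3
ee_pos: [0.4999, 0.1731, 0.1769]
ee_rot: [0.965, -0.027, 0.259, 0.007]
contact_force: [0.5, 0.2, -0.5]
opening: 0.342
gripper_force: 0.0
```

Run:
```python
from h import *
o,M=bay(); inbay(); print(get_state()['joint_positions'].round(2)); delta(o+M@[.01,.2735,.14],tool_for(M))
for n in('scene','side'):
  c=capture(n);P=cloud(c)
  if n=='scene': save(c,'s4',crop=(190,150,390,270),s=4)
  for k,m in seg(c,P).items():
    q=(P[m]-o)@M; q=q[q[:,2]>.075]
    if len(q)>10: print(n,k,len(q),np.percentile(q,[5,50,95],axis=0).round(3).tolist())
```

```text
TCP bay [0.0125 0.2755 0.1395] err deg [ 0.14  0.04 -0.08] F bay [ 0.2  0.3 -0.6] open 29.8 gf 0.0 t 21.3
[-0.06 -0.18 -0.53  2.2   0.35  0.7  -2.45]
t 21.3 turn [-0.14 -0.04  0.08] shift(cur axes cm) [-0.25  0.2  -0.05] shift(target axes) [-0.25  0.2  -0.05]
scene red 50 [[-0.012, 0.02, 0.077], [0.025, 0.024, 0.099], [0.03, 0.029, 0.108]]
scene orange 60 [[-0.009, 0.267, 0.077], [0.024, 0.27, 0.097], [0.029, 0.276, 0.109]]
scene yellow 57 [[-0.015, 0.193, 0.079], [0.023, 0.197, 0.096], [0.03, 0.202, 0.107]]
scene green 28 [[-0.01, 0.121, 0.078], [0.025, 0.124, 0.103], [0.031, 0.126, 0.109]]
scene blue 43 [[-0.011, 0.062, 0.078], [0.025, 0.068, 0.099], [0.029, 0.071, 0.108]]
side red 148 [[-0.022, 0.023, 0.076], [-0.0, 0.028, 0.096], [0.019, 0.031, 0.11]]
side orange 157 [[-0.025, 0.273, 0.079], [-0.007, 0.279, 0.099], [0.013, 0.286, 0.12]]
side yellow 158 [[-0.025, 0.197, 0.078], [-0.005, 0.204, 0.099], [0.015, 0.283, 0.217]]
side green 140 [[-0.024, 0.125, 0.077], [-0.005, 0.129, 0.097], [0.014, 0.132, 0.111]]
side blue 147 [[-0.024, 0.07, 0.077], [-0.004, 0.073, 0.096], [0.019, 0.078, 0.112]]
```

View pics/s4.png

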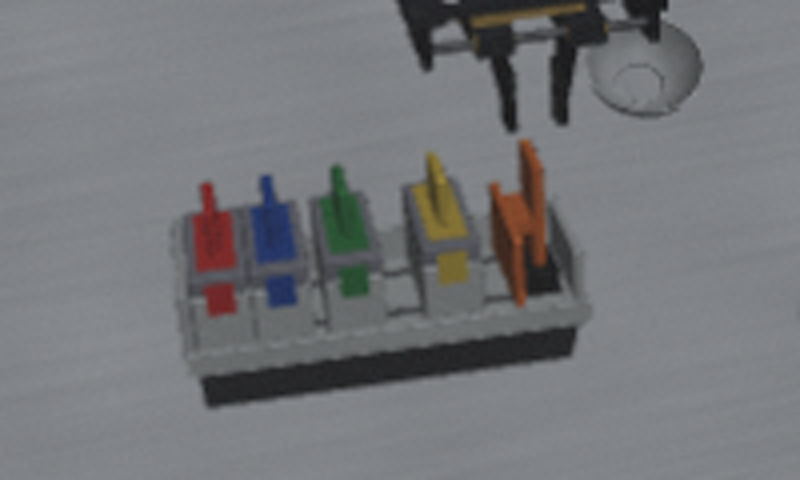

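The crop shows red (210,235), blue (270,230), green (340,225) standing down at body-top level with its neighbours, yellow (440,215), and the pusher (525,200) still back. Grip the pusher handle.

play_rows([
  [[0,0,0],[0,0.15,1.0],3],
  [[0,0,0],[0,0,1.5],3],
  [[0,0,0],[0,0,1.5],3],
  [[0,0,0],[0,0,1.4],3],
  [[0,0,0],[0,0,0.6],3],
  [[0,0,0],[0,0,0],0],
  [[0,0,0],[0,0,0],0],
  [[0,0,0],[0,0,0],0],
])

```text
time: 22.2
ee_pos: [0.5299, 0.168, 0.1253]
ee_rot: [0.965, -0.028, 0.259, 0.007]
contact_force: [-0.1, 0.4, -0.0]
opening: 0.157
gripper_force: 0.0
```

play_rows([
  [[0,0,0],[0,0,0],0],
  [[0,0,0],[0,0,0],0],
  [[0,0,0],[0,0,0],0],
])

```text
time: 22.5
ee_pos: [0.53, 0.1691, 0.1254]
ee_rot: [0.965, -0.028, 0.26, 0.006]
contact_force: [-0.6, 5.7, 0.2]
opening: 0.115
gripper_force: 30.0
```

Run:
```python
from h import *
inbay(); print(get_state()['joint_positions'].round(2))
```

```text
TCP bay [0.013  0.2732 0.0798] err deg [ 0.14  0.1  -0.01] F bay [-0.7  5.7  0.6] open 10.0 gf 30.0 t 22.5
[-0.02 -0.04 -0.56  2.21  0.52  0.59 -2.59]
```

play_rows([
  [[0,0,0],[0,0.2,0],0],
  [[0,0,0],[0,0.4,0],0],
  [[0,0,0],[0,0.4,0],0],
  [[0,0,0],[0,0.4,0],0],
  [[0,0,0],[0,0.4,0],0],
  [[0,0,0],[0,0.4,0],0],
  [[0,0,0],[0,0.4,0],0],
  [[0,0,0],[0,0.4,0],0],
])

```text
time: 23.3
ee_pos: [0.528, 0.1363, 0.1252]
ee_rot: [0.965, -0.029, 0.259, 0.008]
contact_force: [-8.2, -4.0, 12.7]
opening: 0.116
gripper_force: 30.0
```

play_rows([
  [[0,0,0],[0,0.4,0],0],
  [[0,0,0],[0,0.4,0],0],
  [[0,0,0],[0,0.4,0],0],
  [[0,0,0],[0,0.4,0],0],
  [[0,0,0],[0,0.4,0],0],
  [[0,0,0],[0,0.3,0],0],
  [[0,0,0],[0,0.2,0],0],
  [[0,0,0],[0,0,0],0],
])

```text
time: 24.1
ee_pos: [0.5264, 0.1096, 0.1252]
ee_rot: [0.965, -0.03, 0.259, 0.009]
contact_force: [-12.4, -8.9, 16.5]
opening: 0.111
gripper_force: 30.0
```

Run:
```python
from h import *
inbay()
```

```text
TCP bay [0.0128 0.2137 0.0797] err deg [-0.24  0.02  0.14] F bay [-2.1 -9.6 20.2] open 9.6 gf 30.0 t 24.1
```

play_rows([
  [[0,0,0],[0,0.15,-0.02],0],
  [[0,0,0],[0,0.15,-0.02],0],
  [[0,0,0],[0,0.1,-0.02],0],
  [[0,0,0],[0,0.1,-0.02],0],
  [[0,0,0],[0,0,0],0],
])

```text
time: 24.6
ee_pos: [0.5261, 0.1053, 0.1253]
ee_rot: [0.965, -0.03, 0.259, 0.008]
contact_force: [3.6, -5.1, 1.0]
opening: 0.115
gripper_force: 30.0
```

Run:
```python
from h import *
inbay()
```

```text
TCP bay [0.0128 0.2094 0.0798] err deg [-0.15  0.02  0.14] F bay [ 3.9 -4.9 -1.1] open 10.0 gf 30.0 t 24.6
```

play_rows([
  [[0,0,0],[0,0.05,0],0],
  [[0,0,0],[0,0.05,0],0],
  [[0,0,0],[0,0.05,0],0],
  [[0,0,0],[0,0,0],0],
])

```text
time: 25.0
ee_pos: [0.5261, 0.1053, 0.1253]
ee_rot: [0.965, -0.029, 0.259, 0.008]
contact_force: [5.5, -2.1, -3.0]
opening: 0.117
gripper_force: 30.0
```

Run:
```python
from h import *
inbay(); o,M=bay()
for n in('scene','side'):
  c=capture(n);P=cloud(c)
  for k,m in seg(c,P).items():
    q=(P[m]-o)@M; q=q[q[:,2]>.075]
    if len(q)>10: print(n,k,len(q),np.percentile(q,[5,50,95],axis=0).round(3)[:,1].tolist())
```

```text
TCP bay [0.0128 0.2094 0.0799] err deg [-0.03  0.04  0.08] F bay [ 3.3 -1.7 -5.4] open 10.1 gf 30.0 t 25.0
scene red 49 [0.02, 0.024, 0.029]
scene orange 56 [0.202, 0.209, 0.215]
scene yellow 54 [0.154, 0.158, 0.163]
scene green 37 [0.108, 0.114, 0.117]
scene blue 45 [0.062, 0.067, 0.071]
side red 130 [0.023, 0.027, 0.03]
side orange 91 [0.21, 0.215, 0.248]
side yellow 82 [0.161, 0.166, 0.222]
side green 68 [0.116, 0.12, 0.122]
side blue 70 [0.069, 0.074, 0.125]
```

play_rows([
  [[0,0,0],[0,0.1,0],0],
  [[0,0,0],[0,0.1,0],0],
  [[0,0,0],[0,0,0],0],
])

```text
time: 25.4
ee_pos: [0.5261, 0.1052, 0.1254]
ee_rot: [0.965, -0.028, 0.259, 0.006]
contact_force: [7.9, 6.3, -7.7]
opening: 0.111
gripper_force: 30.0
```

Run:
```python
from h import *
inbay()
```

```text
TCP bay [0.0128 0.2093 0.0799] err deg [0.13 0.08 0.01] F bay [  2.7   6.7 -10.4] open 9.7 gf 30.0 t 25.4
```

play_rows([
  [[0,0,0],[0,0,0],3],
  [[0,0,0],[0,0,0],3],
  [[0,0,0],[0,0,0],3],
  [[0,0,0],[0,0,0],3],
  [[0,0,0],[0,0,-1],3],
  [[0,0,0],[0,0,-2],3],
  [[0,0,0],[0,0,-2.5],3],
  [[0,0,0],[0,0,-1],3],
])

```text
time: 26.2
ee_pos: [0.4932, 0.1067, 0.1835]
ee_rot: [0.965, -0.028, 0.26, 0.007]
contact_force: [0.5, 0.1, -0.4]
opening: 0.347
gripper_force: 0.0
```

Run:
```python
from h import *
inbay(); o,M=bay()
for n in('scene','side'):
  c=capture(n);P=cloud(c); save(c,'f'+n,crop=(190,150,390,270) if n=='scene' else (200,140,400,290),s=4)
  for k,m in seg(c,P).items():
    q=(P[m]-o)@M; q=q[(q[:,2]>.075)&(q[:,2]<.12)]
    if len(q)>10: print(n,k,len(q),np.percentile(q,[5,50,95],axis=0).round(3).tolist())
```

```text
TCP bay [0.0134 0.2089 0.1466] err deg [0.08 0.16 0.03] F bay [ 0.3  0.1 -0.6] open 30.2 gf 0.0 t 26.2
scene red 50 [[-0.01, 0.02, 0.076], [0.025, 0.024, 0.099], [0.031, 0.029, 0.108]]
scene orange 54 [[-0.011, 0.203, 0.079], [0.026, 0.207, 0.102], [0.03, 0.212, 0.109]]
scene yellow 55 [[-0.015, 0.154, 0.077], [0.023, 0.158, 0.1], [0.032, 0.163, 0.108]]
scene green 34 [[-0.007, 0.108, 0.076], [0.025, 0.114, 0.097], [0.029, 0.117, 0.109]]
scene blue 46 [[-0.007, 0.062, 0.076], [0.025, 0.068, 0.096], [0.029, 0.071, 0.108]]
side red 136 [[-0.022, 0.022, 0.077], [-0.002, 0.028, 0.094], [0.019, 0.03, 0.109]]
side orange 157 [[-0.024, 0.208, 0.077], [-0.004, 0.215, 0.097], [0.019, 0.217, 0.111]]
side yellow 149 [[-0.023, 0.159, 0.078], [-0.003, 0.165, 0.095], [0.018, 0.168, 0.109]]
side green 153 [[-0.023, 0.115, 0.077], [-0.002, 0.119, 0.095], [0.02, 0.122, 0.11]]
side blue 132 [[-0.022, 0.07, 0.076], [-0.003, 0.074, 0.094], [0.016, 0.077, 0.11]]
```

View pics/fscene.png

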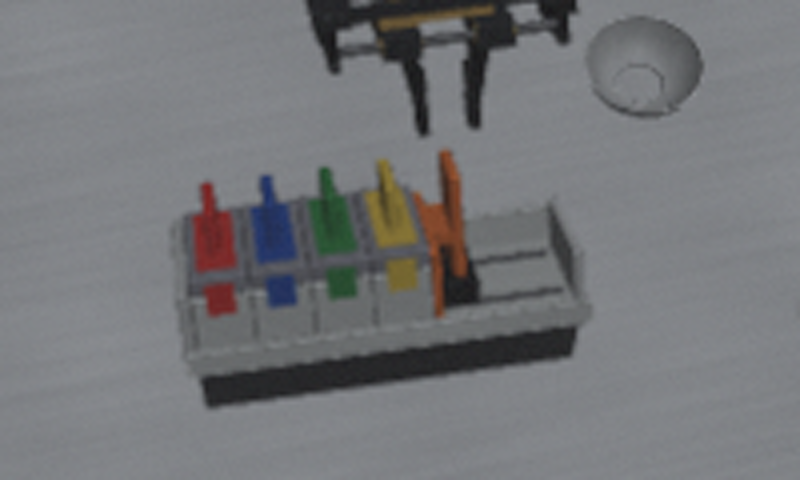

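The four boxes stand tight in the order red (212), blue (270), green (330), yellow (388), with the pusher (440) home against them and the gripper clear.

```bash
python3 -c "
from plant import finish_job
print(finish_job())"
```

```text
the job is handed in; nothing more can be done
None
```

The green box is filed beside the blue one on the pusher side, the pusher was eased home with all four boxes tight, and the job was handed in at about 26 s.

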